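# Set the webcam mast tube to its mark in the booth stand

## Robot

A 6-joint arm with a two-finger parallel gripper is mounted at the origin on the work surface. World frame = base frame: x ahead of the robot, y to its left, z up, the work surface at z = 0. Lengths are in mm, angles in rad, forces in N, time in s.
With the tool pointing down it reaches from about 350 to 975 mm from the base axis. Payload 7.1 kg.
Tool frame: the origin (TCP) lies where the fingers leave the gripper's body, on its centre line; the fingertips stand 80 mm ahead of it and the grasp point (between the pads) lies robot.pinch_z ahead of it (robot.pinch_z is the distance from the TCP to the grasp point, in mm); z points along the fingers, y is the direction in which the jaws open and shut (so a half turn about z gives the same grasp; the last joint's range is limited). The gripper opens to 88 mm and grips with 3 to 60 N. Pads are 20 mm wide; open, the fingers measure 115 mm over their backs; the gripper's body (75 mm by 178 mm) begins 61 mm behind the grasp point.
Start: joints at [-1.275, 0.423, 1.63, -0, 1.089, -0.019], TCP at [193.534, -594.264, 302.675] pointing down, gripper open.
Joint ranges: [-3, 3], [-0.9, 2.11], [0.09, 2.58], [-1.31, 4.45], [0.11, 2.69], [-2.54, 2.54]. Speed limits (rad/s): [2.39, 2.39, 3.01, 3.14, 3.14, 3.14].

## Interface

Orientations are given as a unit quaternion [x, y, z, w].
In Python, from station import robot gives the robot as it stands.
- The arm moves only by the tool apply_moves, never from a script. Its argument "plan" is a list that holds one entry, the list of rows, each a list of 5 numbers: the opening in per cent of the stroke, from 0 (shut) to 100 (fully open), then the shift along the tool's x, y, z in mm, then the turn about the tool's z in degrees. A call has exactly 5 rows; each row shifts and turns the commanded pose from where the row before left it, along the tool's axes as they then stand; what a row does not reach is not made up. A row lasts 1/12 s, in which the tool goes at most 41.7 mm and 7.16 degrees, less where a joint would pass 70% of its speed; a pose out of reach is approached as far as the arm can. A call is refused whole if a number of a shift passes 41.7 or a number of a turn 7.16, either way. A call with a gripper value outside its range is refused whole. The fingers move at their own pace and stop on an object; the grip force is fixed at half the most. Time passes only in rows, so rows that do not move let the fingers close, or fill a call up. It gives the time, the measured TCP pose, the force and the opening at its end, in the units of the state.
- robot.get_obs(): the state, without advancing time (a new reading comes with each control period).
- robot.read_camera(name): name is "side" or "top"; returns a dict with "img" (480x640x3 uint8, blue, green, red), "fx", "fy", "cx", "cy" (pixels), "eye" and "orientation" of the camera in the world. Camera axes: x right, y down, z forward; pixel columns grow to the right and rows downward; lengths in mm; the calibration is good to about 2 mm. A picture is of the moment at which its call begins. There is no depth.
- robot.sign_off(): hands the job in, once; it reports no verdict.
The state is a dict: "t": time; "q": joint angles; "qd": joint speeds; "joint_torque": joint torques, N m; "eef_pos": TCP position; "tcp_rot": TCP orientation; "contact_force": force on the tool from outside, world axes, zero at the start; "ft_torque": the same for the moment, N m; "width": finger opening in mm.
Only numpy, scipy, OpenCV 4.12 (cv2) and the standard library are available. Lean on these libraries where they do the work, as an engineer would, in place of code of your own. Each camera call takes 0.05 s, during which the arm holds its last target.

## Task

Take the mast tube with the red band out of the wooden rack and slide it, foot first, down into the bore of the grey stand until the red band is level with the stand's red rim, then let go and leave it standing there. Do not push it past the mark, and leave the blue-banded tube in the rack.

Things in the scene. Friction and masses are not known exactly. Their poses are not given: they have to be found in the camera images.
- red_tube_center (a point): Centre (half-way up) of the red-banded aluminium tube: 20 mm diameter, 130 mm long, 70 to 140 g, red cap as its top 6 mm, brass stud (6 mm thick, 8 mm tall) on top. Stands upright and loose in a rack hole. z runs from foot (65 mm below) to cap (65 mm above). Grip it from above, best 30 mm above this point, from any side; its upper 100 mm stands clear of the rack.
- red_band (a point): The insertion mark: middle of the 8 mm wide painted red band round that tube, on the tube's axis, 49 mm above its foot (16 mm below red_tube_center). z runs along the tube towards its cap.
- socket_mouth (a point): Centre of the bore's mouth at the red rim, on top of the fixed grey stand (70 x 70 mm block, rim 85 mm above the table). z up. Bore straight down, 24 mm diameter, 5 mm chamfer, blind, 70 mm deep: it does not stop the tube at the mark (bottomed, the band is 21 mm too low). Sprung pads from 12 mm below the rim grip the tube: 3 to 8 N to push it in, and it stays where released.
- blue_tube_center (a point): Centre (half-way up) of the bystander: same tube but blue cap and blue band (75 mm above its foot), z towards its cap, in the other hole of the fixed wooden rack (60 x 190 mm, 38 mm tall, two holes 30 mm deep and 24 mm wide, 120 mm apart). Its tip reaches 146 mm above the table: carry the red tube higher than that over it.

How it is judged:
By the outcome, as a careful person would: the job done as asked, in the order asked, and still so for the second after the job is handed in, with the robot touching nothing.
It also fails if it takes over 48 s, if anything falls off the work surface, if the arm or the gripper's body presses on something with over 40 N, if the wrist force passes 120 N, or if a joint passes its speed limit or range.

## Working session

There is one attempt and no reset: what is moved stays moved. The work goes in short steps, Python scripts to look and compute and a tool call to move; the robot and the scene stay as the last step left them, time stands still between calls to the robot, and variables do not carry over. Pictures are saved under pics/ and viewed, and the job is handed in when it is done.

Besides the shell and the picture viewer there is one more tool, called in YAML: its name, and indented under it one key for each argument. apply_moves: Moves the arm, as the interface text tells. Its arguments: {"type":"object","properties":{"plan":{"type":"array"}},"required":["plan"]}

```bash
mkdir -p pics; ls; python3 - <<'E'
from station import robot
import cv2
print(robot.pinch_z); o=robot.get_obs(); print(o)
for n in("side","top"):
    c=robot.read_camera(n); cv2.imwrite(f"pics/{n}0.png",c["img"]); print({k:v for k,v in c.items() if k!="img"})
E
```

```text
pics
61.3
{'t': 0.0, 'q': array([-1.27501811e+00,  4.23815215e-01,  1.63068673e+00, -3.36706103e-05,
        1.08857925e+00, -1.89998348e-02]), 'qd': array([ 0.00176657,  0.00036487,  0.00084127,  0.00099325, -0.00118656,
       -0.00026565]), 'joint_torque': array([ 2.33044018e-03, -5.44614816e+01, -2.73660636e+01,  6.44987728e-02,
        2.27881316e-02, -1.25088472e-04]), 'eef_pos': array([ 193.39608777, -593.87346815,  301.91888693]), 'tcp_rot': array([ 9.87638395e-01,  1.56747719e-01, -1.17437427e-04, -7.35095886e-04]), 'contact_force': array([ 1.06772056,  0.66073029, -0.3628839 ]), 'ft_torque': array([0.02341215, 0.04901471, 0.01919395]), 'width': 87.89713331152116}
{'fx': 520.1935935781523, 'fy': 520.1935935781523, 'cx': 310.35257175584985, 'cy': 252.40000764364655, 'eye': array([ 328.13560661, -637.54998574,  620.26243191]), 'orientation': array([ 0.87841499, -0.1570059 ,  0.07136993, -0.44569337])}
{'fx': 547.6577983589702, 'fy': 547.6577983589702, 'cx': 321.1986835684432, 'cy': 240.66518740730652, 'eye': array([ 357.02437205,   -7.02997709, 1024.93247459]), 'orientation': array([ 0.71292772, -0.69557004,  0.06403954, -0.06176829])}
```

View pics/side0.png

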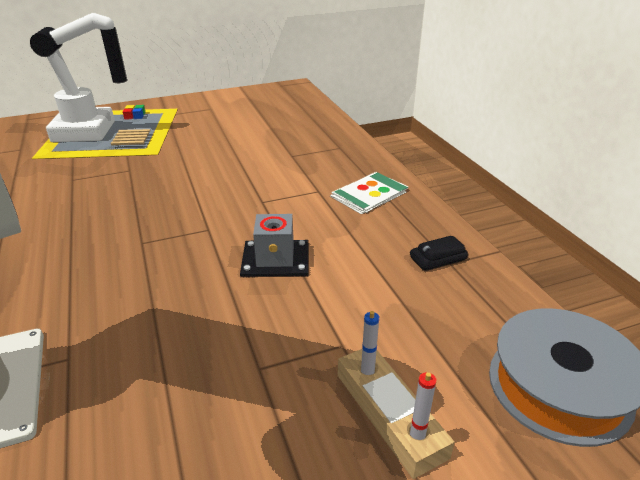

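View pics/top0.png

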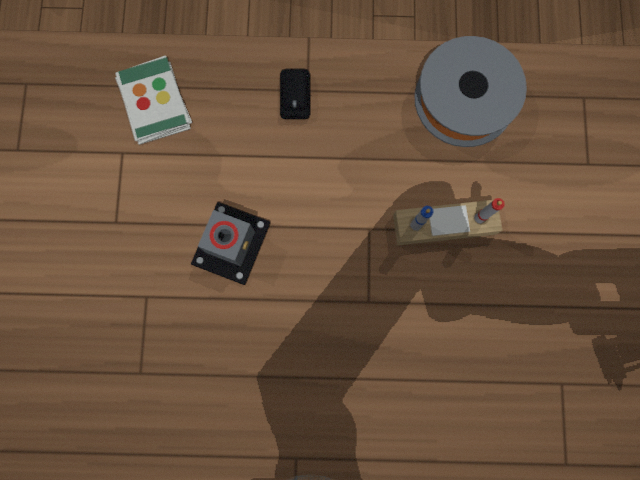

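The top view shows the red cap at about (498,204), blue cap (427,212) and rim (224,235). The side view shows the red cap at (428,380), band (420,428) and rim (273,224).

```bash
cat > h.py <<'E'
import numpy as np, cv2
from scipy.spatial.transform import Rotation as R
def ray(c,u,v):
    d=R.from_quat(c["orientation"]).apply([(u-c["cx"])/c["fx"],(v-c["cy"])/c["fy"],1]); return c["eye"],d/np.linalg.norm(d)
def plane(c,u,v,z):
    e,d=ray(c,u,v); return e+d*(z-e[2])/d[2]
def proj(c,p):
    q=R.from_quat(c["orientation"]).inv().apply(np.asarray(p,float)-c["eye"]); return np.array([c["cx"]+c["fx"]*q[0]/q[2],c["cy"]+c["fy"]*q[1]/q[2]])
def tri(c1,p1,c2,p2):
    e1,d1=ray(c1,*p1);e2,d2=ray(c2,*p2)
    s=np.linalg.lstsq(np.c_[d1,-d2],e2-e1,rcond=None)[0]; a=e1+s[0]*d1;b=e2+s[1]*d2
    return (a+b)/2,np.linalg.norm(a-b)
def blobs(img,kind,mina=8):
    h=cv2.cvtColor(img,cv2.COLOR_BGR2HSV)
    if kind=="red": m=((h[...,0]<5)|(h[...,0]>175))&(h[...,1]>170)&(h[...,2]>70)
    else: m=(abs(h[...,0].astype(int)-112)<12)&(h[...,1]>150)&(h[...,2]>50)
    n,l,s,c=cv2.connectedComponentsWithStats(m.astype(np.uint8)*255)
    return [(s[i].tolist(),c[i].round(2).tolist()) for i in range(1,n) if s[i,4]>=mina],l
E
python3 - <<'E'
from station import robot
from h import *
for n in("side","top"):
    c=robot.read_camera(n)
    for k in("red","blue"):
        for s,ce in blobs(c["img"],k)[0]: print(n,k,s,ce,plane(c,*ce,85).round(1),plane(c,*ce,135).round(1),plane(c,*ce,57).round(1))
E
```

```text
side red [123, 109, 10, 10, 85] [127.46, 113.48] [315.7 840.   85. ] [316.8 702.  135. ] [315.  917.3  57. ]
side red [358, 185, 10, 5, 42] [362.48, 186.9] [747.9 227.7  85. ] [708.7 146.9 135. ] [769.9 273.   57. ]
side red [260, 217, 26, 14, 127] [272.61, 223.7] [532.4 160.7  85. ] [513.4  86.1 135. ] [543.1 202.4  57. ]
side red [419, 373, 17, 16, 174] [426.82, 381.16] [ 613.1 -268.9   85. ] [ 586.5 -303.4  135. ] [ 628.  -249.6   57. ]
side red [412, 421, 16, 9, 54] [418.78, 426.11] [ 569.9 -324.9   85. ] [ 547.3 -354.1  135. ] [ 582.6 -308.5   57. ]
side blue [133, 108, 10, 11, 99] [137.56, 112.97] [342.3 833.3  85. ] [340.9 695.9 135. ] [343.  910.2  57. ]
side blue [365, 313, 14, 12, 111] [371.12, 319.14] [ 595.2 -138.8   85. ] [ 570.2 -185.4  135. ] [ 609.1 -112.7   57. ]
side blue [363, 346, 13, 7, 46] [368.57, 349.54] [ 566.1 -192.4   85. ] [ 543.8 -233.9  135. ] [ 578.5 -169.1   57. ]
top red [137, 98, 12, 12, 116] [142.59, 103.34] [772.4 323.6  85. ] [750.3 306.  135. ] [784.8 333.5  57. ]
top red [492, 199, 12, 11, 81] [497.02, 204.14] [ 599.7 -317.2   85. ] [ 586.8 -300.7  135. ] [ 606.9 -326.5   57. ]
top red [210, 222, 28, 27, 201] [223.17, 234.73] [532.5 163.3  85. ] [523.2 154.3 135. ] [537.7 168.4  57. ]
top blue [421, 206, 12, 12, 75] [426.11, 211.99] [ 582.3 -191.6   85. ] [ 570.3 -181.8  135. ] [ 589.  -197.1   57. ]
```

```bash
python3 - <<'E'
import cv2
a=cv2.imread("pics/side0.png")[300:480,330:460]; b=cv2.imread("pics/top0.png")[180:260,380:520]
cv2.imwrite("pics/z1.png",cv2.resize(a,None,fx=3,fy=3,interpolation=2)); cv2.imwrite("pics/z2.png",cv2.resize(b,None,fx=5,fy=5,interpolation=2))
E
```

```text
(no output)
```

View pics/z1.png

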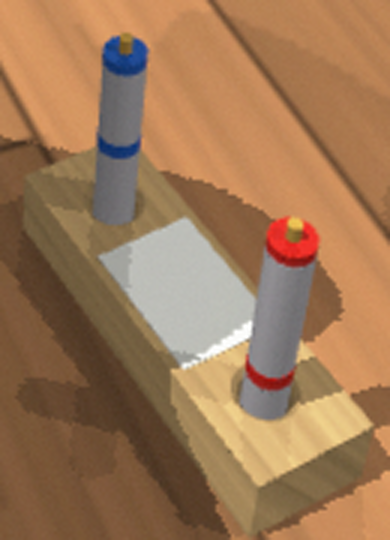

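View pics/z2.png

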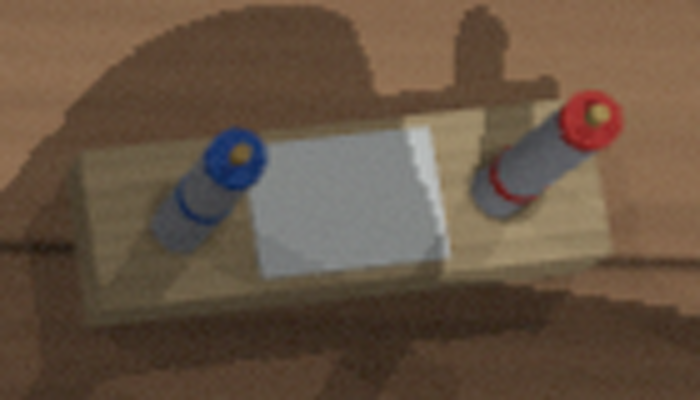

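The tube axis is near (586.5,-301.5) and the socket near (532.5,162). I'll move above the tube, keeping the current orientation. Tool deltas are about x +464, y -156, z +40.

apply_moves:
  plan:
    - [[100, 31, -10.4, 4, 0], [100, 31, -10.4, 4, 0], [100, 31, -10.4, 4, 0], [100, 31, -10.4, 4, 0], [100, 31, -10.4, 4, 0]]

```text
t: 0.62
eef_pos: [325.7, -495.8, 282.4]
tcp_rot: [0.988, 0.157, -0.0, -0.0]
contact_force: [0.9, -1.3, -0.6]
width: 87.6
```

apply_moves:
  plan:
    - [[100, 31, -10.4, 4, 0], [100, 31, -10.4, 4, 0], [100, 31, -10.4, 4, 0], [100, 31, -10.4, 4, 0], [100, 31, -10.4, 4, 0]]

```text
t: 1.03
eef_pos: [457.2, -398.2, 262.4]
tcp_rot: [0.988, 0.157, -0.0, -0.0]
contact_force: [0.1, -0.6, -0.1]
width: 88.0
```

apply_moves:
  plan:
    - [[100, 31, -10.4, 0, 0], [100, 31, -10.4, 0, 0], [100, 31, -10.4, 0, 0], [100, 31, -10.4, 0, 0], [100, 0, 0, 0, 0]]

```text
t: 1.45
eef_pos: [565.1, -318.2, 262.7]
tcp_rot: [0.987, 0.159, 0.001, -0.0]
contact_force: [-0.4, -0.3, 0.4]
width: 87.7
```

```bash
cat >> h.py <<'E'
def delta(o,target):
    return R.from_quat(o["tcp_rot"]).inv().apply(np.asarray(target,float)-o["eef_pos"]).round(1)
E
python3 - <<'E'
from station import robot
from h import *
for n in("side","top"):
    c=robot.read_camera(n); cv2.imwrite(f"pics/{n}1.png",c["img"])
    for s,ce in blobs(c["img"],"red")[0]: print(n,s,ce,plane(c,*ce,135).round(1),plane(c,*ce,57).round(1))
o=robot.get_obs();print(o["t"],o["eef_pos"],o["tcp_rot"],o["contact_force"],delta(o,[586.5,-301.5,164.3]))
E
```

```text
side [123, 109, 10, 10, 84] [127.4, 113.46] [316.7 702.2 135. ] [314.9 917.5  57. ]
side [358, 185, 10, 5, 40] [362.4, 186.82] [708.7 147.2 135. ] [769.9 273.4  57. ]
side [260, 217, 26, 14, 125] [272.54, 223.77] [513.2  85.9 135. ] [542.9 202.2  57. ]
side [419, 372, 17, 17, 174] [426.78, 381.14] [ 586.5 -303.3  135. ] [ 628.  -249.6   57. ]
side [412, 421, 16, 9, 54] [418.78, 426.11] [ 547.3 -354.1  135. ] [ 582.6 -308.5   57. ]
top [137, 98, 12, 12, 115] [142.64, 103.37] [750.2 306.  135. ] [784.7 333.4  57. ]
top [210, 222, 28, 27, 200] [223.12, 234.62] [523.4 154.4 135. ] [537.9 168.5  57. ]
1.55 [ 561.70212945 -320.4891297   262.268673  ] [ 9.87441846e-01  1.57982605e-01 -2.95892938e-04 -9.75338009e-05] [-0.45169378  0.84888288  0.09679384] [ 29.5 -10.3  98. ]
```

apply_moves:
  plan:
    - [[100, 15, -5.2, 0, 0], [100, 15, -5.2, 0, 0], [100, 0, 0, 10, 0], [100, 0, 0, 10, 0], [100, 0, 0, 0, 0]]

```text
t: 1.97
eef_pos: [584.9, -301.8, 239.7]
tcp_rot: [0.988, 0.157, -0.002, -0.001]
contact_force: [-0.5, 0.5, 0.0]
width: 87.8
```

```bash
python3 - <<'E'
from station import robot
from h import *
c=robot.read_camera("side"); cv2.imwrite(f"pics/side2.png",cv2.resize(c["img"][240:480,300:560],None,fx=2.5,fy=2.5))
o=robot.get_obs();print(o["t"],o["eef_pos"],o["tcp_rot"],delta(o,[587,-301,164.3]))
E
```

```text
2.0167 [ 585.07885285 -302.12383951  240.56085597] [ 0.98766474  0.15657176 -0.00156799 -0.00108557] [ 2.4 -0.3 76.3]
```

View pics/side2.png

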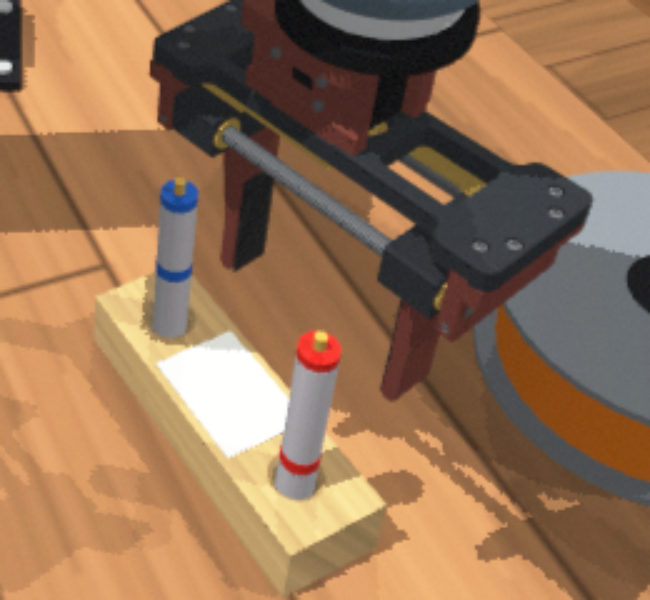

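The open gripper is centred above the red tube (cap at about (320,350) in the zoomed crop) and the fingers are clear of both tubes. I'll descend and close.

apply_moves:
  plan:
    - [[100, 2.2, 0, 15, 0], [100, 0, 0, 20, 0], [100, 0, 0, 20, 0], [100, 0, 0, 15, 0], [100, 0, 0, 6, 0]]

```text
t: 2.43
eef_pos: [587.0, -301.2, 163.5]
tcp_rot: [0.988, 0.157, -0.002, -0.001]
contact_force: [0.2, -0.5, 0.2]
width: 87.7
```

apply_moves:
  plan:
    - [[40, 0, 0, 0, 0], [35, 0, 0, 0, 0], [30, 0, 0, 0, 0], [28, 0, 0, 0, 0], [28, 0, 0, 0, 0]]

```text
t: 2.85
eef_pos: [589.0, -301.9, 167.8]
tcp_rot: [0.988, 0.157, 0.001, 0.001]
contact_force: [0.3, -0.6, -0.5]
width: 58.0
```

```bash
python3 - <<'E'
from station import robot
from h import *
c=robot.read_camera("side"); cv2.imwrite(f"pics/side3.png",cv2.resize(c["img"][240:480,300:560],None,fx=2.5,fy=2.5))
o=robot.get_obs();print(o["t"],o["eef_pos"],o["tcp_rot"],o["contact_force"],o["width"],delta(o,[587,-301,164.3]))
E
```

```text
2.9 [ 588.88351546 -301.79315771  167.61108902] [9.87637963e-01 1.56750363e-01 6.08288173e-04 4.55529282e-04] [-0.84665047 -0.61735323 -0.32205329] 53.9663154450106 [-1.5 -1.3  3.3]
```

View pics/side3.png

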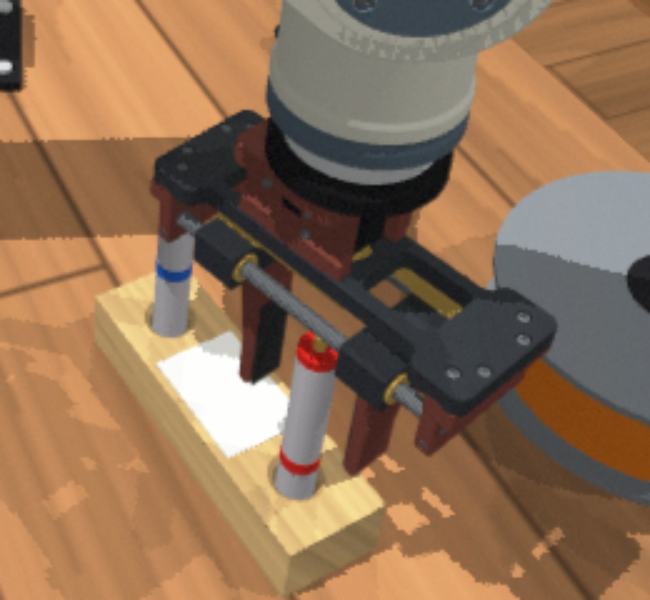

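The fingers straddle the tube. Their tips are at raw pixels (405,392) and (444,428), so the midpoint (424,410) lies on the tube. I'll close further.

apply_moves:
  plan:
    - [[28, -1.5, -0.8, 3, 0], [22, 0, 0, 0, 0], [15, 0, 0, 0, 0], [10, 0, 0, 0, 0], [5, 0, 0, 0, 0]]

```text
t: 3.32
eef_pos: [586.9, -301.3, 163.7]
tcp_rot: [0.988, 0.157, -0.0, 0.0]
contact_force: [0.2, -0.3, 0.5]
width: 20.6
```

apply_moves:
  plan:
    - [[0, 0, 0, 0, 0], [0, 0, 0, 0, 0], [0, 0, 0, 0, 0], [0, 0, 0, 0, 0], [0, 0, 0, 0, 0]]

```text
t: 3.73
eef_pos: [586.8, -301.3, 163.7]
tcp_rot: [0.988, 0.157, -0.0, -0.0]
contact_force: [0.4, 0.4, -0.1]
width: 19.9
```

```bash
python3 - <<'E'
from station import robot
from h import *
c=robot.read_camera("side"); cv2.imwrite(f"pics/side4.png",cv2.resize(c["img"][240:480,300:560],None,fx=2.5,fy=2.5))
o=robot.get_obs();print(o["t"],o["eef_pos"],o["tcp_rot"],o["contact_force"],o["width"])
for s,ce in blobs(c["img"],"red")[0]: print(s,ce)
E
```

```text
3.7833 [ 586.85643299 -301.29910937  163.66848604] [9.87642991e-01 1.56720517e-01 3.14946892e-05 8.34824015e-06] [0.51915778 0.17742627 0.25820974] 19.797089335524937
[123, 109, 10, 10, 84] [127.4, 113.46]
[260, 217, 26, 14, 126] [272.53, 223.72]
[411, 420, 16, 9, 50] [417.94, 425.46]
```

View pics/side4.png

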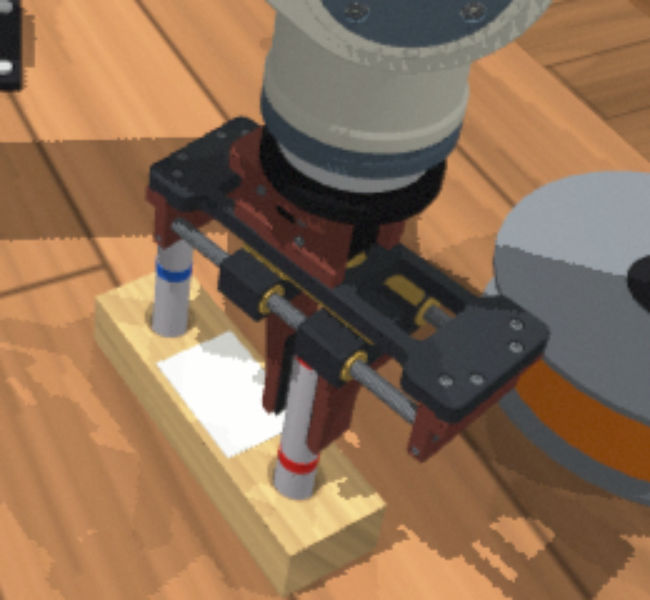

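The tube is gripped at 19.8 mm, and the band sits 106.7 mm below the TCP. I'll lift it straight up by 180 mm.

apply_moves:
  plan:
    - [[0, 0, 0, -8, 0], [0, 0, 0, -15, 0], [0, 0, 0, -25, 0], [0, 0, 0, -30, 0], [0, 0, 0, -30, 0]]

```text
t: 4.2
eef_pos: [586.4, -301.0, 272.6]
tcp_rot: [0.988, 0.157, -0.001, -0.0]
contact_force: [0.9, 0.0, -2.1]
width: 19.3
```

apply_moves:
  plan:
    - [[0, 0, 0, -30, 0], [0, 0, 0, -25, 0], [0, 0, 0, -17, 0], [0, 0, 0, 0, 0], [0, 0, 0, 0, 0]]

```text
t: 4.62
eef_pos: [586.9, -301.3, 344.6]
tcp_rot: [0.988, 0.157, 0.001, 0.001]
contact_force: [-0.6, 0.0, -1.4]
width: 19.7
```

```bash
python3 - <<'E'
from station import robot
from h import *
o=robot.get_obs();print(o["t"],o["eef_pos"],o["tcp_rot"],o["contact_force"],o["width"],delta(o,[532.5,162,340]))
c=robot.read_camera("side"); cv2.imwrite(f"pics/side5.png",c["img"])
for s,ce in blobs(c["img"],"red")[0]: print(s,ce)
print(proj(c,o["eef_pos"]-[0,0,106.7]))
E
```

```text
4.6167 [ 586.91612989 -301.32477413  344.64011683] [9.87636821e-01 1.56756195e-01 7.91596439e-04 6.15813975e-04] [-0.58981599  0.03531228 -1.40787408] 19.694199550417732 [  91.7 -457.4    4.1]
[123, 109, 10, 10, 84] [127.4, 113.46]
[358, 185, 10, 5, 39] [362.28, 186.85]
[260, 217, 26, 14, 126] [272.53, 223.72]
[438, 249, 14, 16, 133] [444.2, 257.25]
[429, 314, 19, 11, 93] [437.23, 320.41]
[437.65388686 315.60612449]
```

View pics/side5.png

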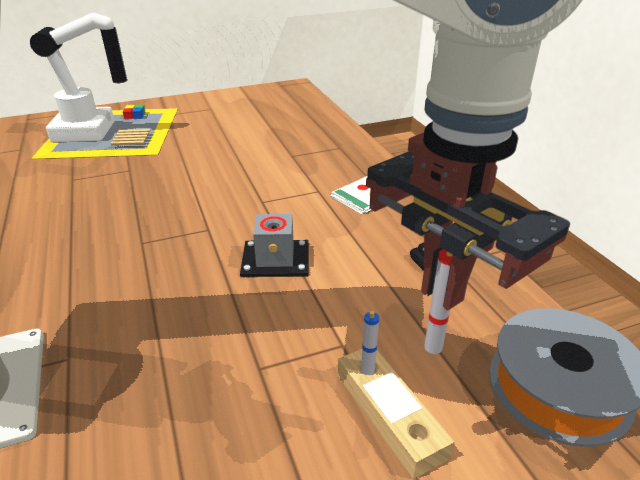

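The tube hangs upright and free (band at (437,320)), and the blue tube is still in the rack. I'll carry it high to the stand.

apply_moves:
  plan:
    - [[0, 4, -20, 0, 0], [0, 6, -30, 0, 0], [0, 6, -30, 0, 0], [0, 6, -30, 0, 0], [0, 6, -30, 0, 0]]

```text
t: 5.08
eef_pos: [568.8, -158.1, 341.3]
tcp_rot: [0.988, 0.156, -0.002, -0.001]
contact_force: [1.0, 0.2, -0.5]
width: 19.5
```

apply_moves:
  plan:
    - [[0, 6, -30, 0, 0], [0, 6, -30, 0, 0], [0, 6, -30, 0, 0], [0, 6, -30, 0, 0], [0, 6, -30, 0, 0]]

```text
t: 5.5
eef_pos: [550.8, -6.2, 341.5]
tcp_rot: [0.988, 0.157, -0.002, -0.0]
contact_force: [0.0, 0.3, -1.4]
width: 19.6
```

apply_moves:
  plan:
    - [[0, 6, -30, 0, 0], [0, 6, -30, 0, 0], [0, 6, -30, 0, 0], [0, 6, -30, 0, 0], [0, 6, -30, 0, 0]]

```text
t: 5.92
eef_pos: [533.0, 145.6, 341.5]
tcp_rot: [0.988, 0.157, -0.002, 0.0]
contact_force: [0.1, -0.1, -1.6]
width: 19.7
```

apply_moves:
  plan:
    - [[0, 4, -17, 0, 0], [0, 0, 0, 0, 0], [0, 0, 0, 0, 0], [0, 0, 0, 0, 0], [0, 0, 0, 0, 0]]

```text
t: 6.33
eef_pos: [532.7, 160.7, 342.9]
tcp_rot: [0.988, 0.156, -0.001, 0.0]
contact_force: [1.4, 0.7, -1.8]
width: 19.6
```

```bash
python3 - <<'E'
from station import robot
from h import *
o=robot.get_obs();print(o["t"],o["eef_pos"],o["tcp_rot"],o["contact_force"],o["width"],delta(o,[532.5,162,280]))
for n in("side","top"):
    c=robot.read_camera(n); cv2.imwrite(f"pics/{n}6.png",c["img"])
    for s,ce in blobs(c["img"],"red")[0]: print(n,s,ce)
E
```

```text
6.3333 [532.65199917 160.69078028 342.87497135] [ 9.87717612e-01  1.56247509e-01 -7.66400515e-04  2.16167042e-04] [ 1.40008142  0.6934562  -1.82404607] 19.60305145196599 [ 0.4 -1.3 62.9]
side [259, 102, 5, 7, 26] [260.88, 105.31]
side [123, 109, 10, 10, 84] [127.4, 113.46]
side [263, 149, 11, 6, 40] [268.25, 151.88]
side [358, 185, 10, 5, 42] [362.45, 186.9]
side [260, 217, 26, 14, 130] [272.9, 223.68]
top [222, 222, 16, 26, 104] [231.37, 233.65]
```

View pics/side6.png

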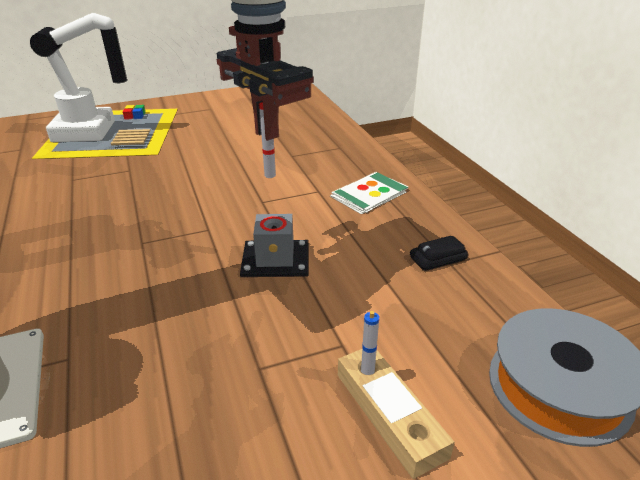

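View pics/top6.png

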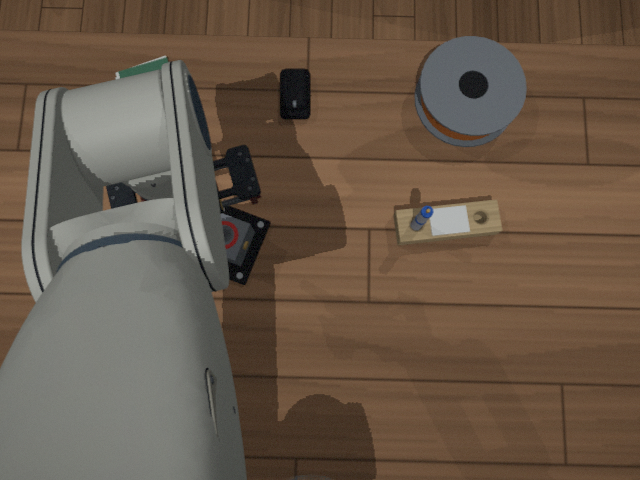

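The tube is above the stand, with its band at (268,152) and the rim at (273,224). I'll descend to about 10 mm above the rim and check alignment.

apply_moves:
  plan:
    - [[0, 0, -1.3, 15, 0], [0, 0, 0, 25, 0], [0, 0, 0, 25, 0], [0, 0, 0, 15, 0], [0, 0, 0, 10, 0]]

```text
t: 6.85
eef_pos: [531.8, 162.0, 251.8]
tcp_rot: [0.988, 0.156, -0.001, 0.0]
contact_force: [0.2, 0.9, -1.6]
width: 19.1
```

apply_moves:
  plan:
    - [[0, 0, 0, 0, 0], [0, 0, 0, 0, 0], [0, 0, 0, 0, 0], [0, 0, 0, 0, 0], [0, 0, 0, 0, 0]]

```text
t: 7.27
eef_pos: [533.0, 163.1, 254.8]
tcp_rot: [0.988, 0.157, 0.001, -0.0]
contact_force: [-0.2, 1.1, -1.1]
width: 19.7
```

```bash
python3 - <<'E'
from station import robot
from h import *
o=robot.get_obs();print(o["t"],o["eef_pos"],o["tcp_rot"],o["contact_force"],o["width"],delta(o,[532.5,162,280]))
c=robot.read_camera("side"); cv2.imwrite(f"pics/side7.png",cv2.resize(c["img"][100:280,210:340],None,fx=4,fy=4*0.8,interpolation=2))
for s,ce in blobs(c["img"],"red")[0]: print(s,ce)
p=o["eef_pos"]; d=np.array([-204,-800,0])/826*10
for dz in (106.7,155.7): print(proj(c,p-[0,0,dz]),proj(c,p-[0,0,dz]+d))
print(proj(c,[532.5,162,85]))
g=c["img"][:,:,:]
# tube silhouette: low saturation bright columns per row
h=cv2.cvtColor(g,cv2.COLOR_BGR2HSV)
for r in range(155,230,3):
    x=np.where((h[r,250:295,1]<60)&(h[r,250:295,2]>90))[0]+250
    print(r,x.min() if len(x) else None,x.max() if len(x) else None,len(x))
E
```

```text
7.2667 [532.95233514 163.07231928 254.78704795] [ 9.87639294e-01  1.56740694e-01  9.82400803e-04 -1.16786966e-04] [-0.18180701  1.05136267 -1.05915962] 19.710485820472563 [ -0.7   0.9 -25.2]
[123, 109, 10, 10, 86] [127.5, 113.53]
[263, 151, 4, 8, 24] [264.58, 154.5]
[358, 185, 10, 5, 41] [362.51, 186.85]
[266, 194, 11, 5, 35] [271.0, 196.06]
[260, 217, 26, 14, 111] [272.83, 224.64]
[270.49390936 193.79798665] [270.68872976 196.5686862 ]
[272.06635457 216.6670207 ] [272.26839172 219.54456587]
[272.4324057  223.32903604]
155 None None 0
158 None None 0
161 264 266 3
164 264 266 3
167 264 266 3
170 265 267 3
173 265 267 3
176 265 267 3
179 265 267 3
182 265 267 3
185 266 275 4
188 266 275 10
191 266 276 11
194 268 273 6
197 None None 0
200 267 276 10
203 267 276 10
206 267 277 11
209 267 277 11
212 268 277 10
215 256 291 36
218 257 291 23
221 255 291 13
224 255 291 7
227 254 291 14
```

View pics/side7.png

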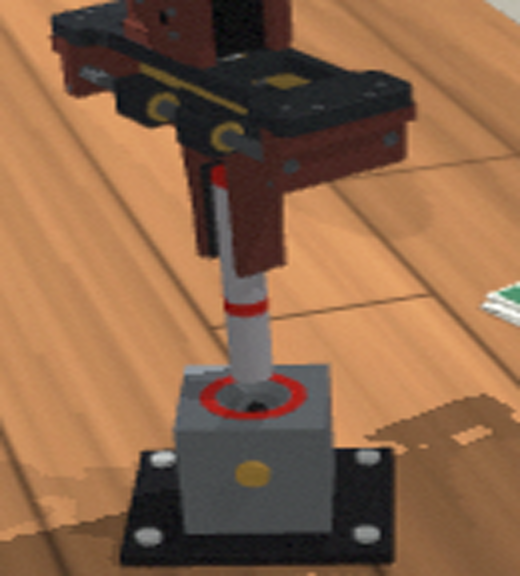

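The foot at (272.5,217) sits over the rim centre (273,224), as predicted. I'll start the insertion slowly while watching the force.

apply_moves:
  plan:
    - [[0, -0.5, 0.7, 5, 0], [0, 0, 0, 5, 0], [0, 0, 0, 5, 0], [0, 0, 0, 4, 0], [0, 0, 0, 3, 0]]

```text
t: 7.73
eef_pos: [531.8, 162.1, 230.8]
tcp_rot: [0.988, 0.157, -0.001, 0.0]
contact_force: [-0.3, -0.4, -0.3]
width: 19.2
```

apply_moves:
  plan:
    - [[0, 0, 0, 3, 0], [0, 0, 0, 3, 0], [0, 0, 0, 3, 0], [0, 0, 0, 0, 0], [0, 0, 0, 0, 0]]

```text
t: 8.15
eef_pos: [532.2, 162.1, 222.4]
tcp_rot: [0.988, 0.157, -0.0, 0.0]
contact_force: [1.2, 0.8, -3.3]
width: 19.7
```

```bash
cat > look.py <<'E'
import sys
from station import robot
from h import *
k=sys.argv[1]
o=robot.get_obs();print(o["t"],o["eef_pos"],o["tcp_rot"],o["contact_force"],o["ft_torque"],o["width"])
c=robot.read_camera("side"); cv2.imwrite(f"pics/s{k}.png",cv2.resize(c["img"][140:260,220:330],None,fx=5,fy=5,interpolation=2))
for s,ce in blobs(c["img"],"red")[0]:
    if 250<ce[0]<300: print(s,ce)
print(proj(c,o["eef_pos"]-[0,0,106.7]+np.array([-204,-800,0])/82.6))
E
python3 look.py 8
```

```text
8.15 [532.1884514  162.11560535 222.37644808] [ 9.87637869e-01  1.56752784e-01 -4.29093578e-05  4.46894201e-05] [ 1.20001639  0.836423   -3.31961014] [ 0.03535666 -0.27060512  0.03994089] 19.65101041876734
[264, 169, 4, 7, 22] [265.59, 172.0]
[267, 210, 10, 4, 30] [271.5, 211.8]
[260, 217, 26, 14, 107] [272.95, 224.66]
[271.491849   212.26027383]
```

View pics/s8.png

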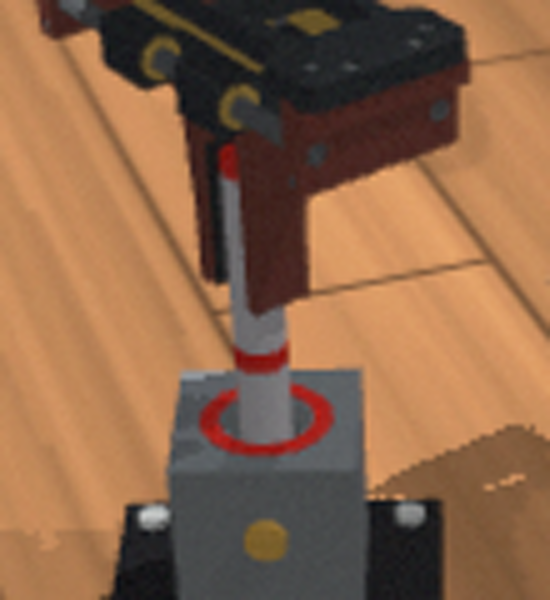

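The foot is inside the bore, 18 mm deep, and the band is above the rim at (271.5,212), as predicted. I'll go on down.

apply_moves:
  plan:
    - [[0, 0, 0, 3, 0], [0, 0, 0, 3, 0], [0, 0, 0, 3, 0], [0, 0, 0, 3, 0], [0, 0, 0, 3, 0]]

```text
t: 8.62
eef_pos: [532.2, 162.2, 207.5]
tcp_rot: [0.988, 0.157, 0.0, -0.0]
contact_force: [0.4, 1.4, 3.5]
width: 19.7
```

apply_moves:
  plan:
    - [[0, 0, 0, 3, 0], [0, 0, 0, 3, 0], [0, 0, 0, 2, 0], [0, 0, 0, 0, 0], [0, 0, 0, 0, 0]]

```text
t: 9.03
eef_pos: [531.9, 162.0, 198.9]
tcp_rot: [0.988, 0.157, -0.0, 0.0]
contact_force: [1.8, 0.7, -5.9]
width: 19.6
```

```bash
python3 look.py 9
```

```text
9.0333 [531.86178018 162.03164782 198.90869424] [ 9.87632294e-01  1.56787174e-01 -4.70642762e-04  1.10390431e-04] [ 1.77209911  0.70995933 -5.92811135] [ 0.17810733 -0.33779507  0.00439136] 19.615183854645025
[264, 181, 4, 6, 19] [265.89, 183.47]
[260, 217, 26, 14, 107] [272.96, 224.61]
[268, 221, 10, 4, 30] [272.5, 222.7]
[272.07852901 223.06053312]
```

View pics/s9.png

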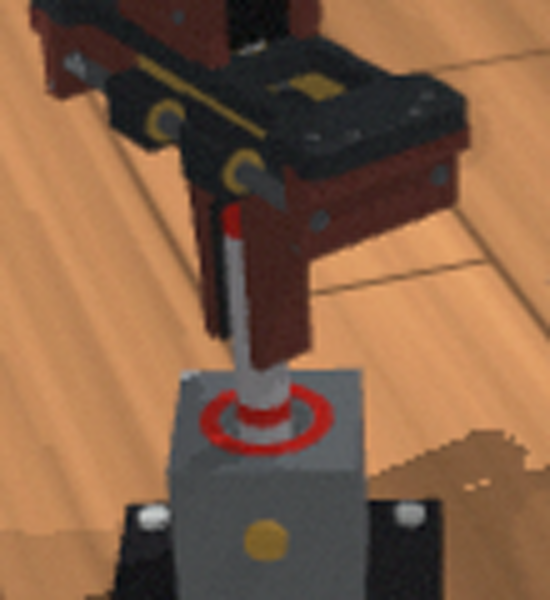

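The band at (272.5,222.7) is about 7 mm above level, agreeing with the kinematics (band z 92.2), so the tube has not slipped. I'll go 5 mm further, settle and measure.

apply_moves:
  plan:
    - [[0, 0, 0, 2, 0], [0, 0, 0, 2, 0], [0, 0, 0, 1, 0], [0, 0, 0, 0, 0], [0, 0, 0, 0, 0]]

```text
t: 9.5
eef_pos: [532.2, 162.1, 194.6]
tcp_rot: [0.988, 0.157, 0.0, 0.0]
contact_force: [0.9, 0.0, -0.1]
width: 20.1
```

apply_moves:
  plan:
    - [[0, 0, 0, 0, 0], [0, 0, 0, 0, 0], [0, 0, 0, 0, 0], [0, 0, 0, 0, 0], [0, 0, 0, 0, 0]]

```text
t: 9.92
eef_pos: [532.2, 162.1, 194.6]
tcp_rot: [0.988, 0.157, 0.0, 0.0]
contact_force: [0.7, 0.1, -1.2]
width: 19.4
```

```bash
python3 look.py 10
```

```text
9.9167 [532.1925173  162.14193773 194.64458344] [9.87639940e-01 1.56739750e-01 9.21507525e-06 1.39775379e-05] [ 0.72120324  0.06197048 -1.20272572] [-0.00974574 -0.31284367  0.07366599] 19.35909883949493
[265, 182, 4, 8, 23] [266.52, 185.57]
[260, 217, 26, 14, 107] [272.94, 224.68]
[268, 222, 10, 5, 28] [272.54, 224.5]
[272.36511491 224.91400199]
```

Settled at 194.6, against a target of 191.7, so 3 mm remain.

apply_moves:
  plan:
    - [[0, 0, 0, 1.5, 0], [0, 0, 0, 1.4, 0], [0, 0, 0, 0, 0], [0, 0, 0, 0, 0], [0, 0, 0, 0, 0]]

```text
t: 10.38
eef_pos: [532.2, 162.1, 191.7]
tcp_rot: [0.988, 0.157, -0.0, 0.0]
contact_force: [1.5, 0.6, -1.8]
width: 19.6
```

apply_moves:
  plan:
    - [[0, 0, 0, 0, 0], [0, 0, 0, 0, 0], [0, 0, 0, 0, 0], [0, 0, 0, 0, 0], [0, 0, 0, 0, 0]]

```text
t: 10.8
eef_pos: [532.1, 162.1, 191.7]
tcp_rot: [0.988, 0.157, -0.0, 0.0]
contact_force: [1.6, 0.1, -2.3]
width: 19.6
```

```bash
python3 look.py 11
```

```text
10.8 [532.13958194 162.1227608  191.69000884] [ 9.87637787e-01  1.56753304e-01 -5.45513606e-05  2.32446493e-05] [ 1.61391486  0.10724604 -2.29051508] [ 0.02409903 -0.36156648  0.03265799] 19.648966935987584
[265, 184, 4, 7, 24] [266.5, 187.21]
[260, 217, 26, 14, 142] [272.79, 225.06]
[272.43232439 226.24862348]
```

View pics/s11.png

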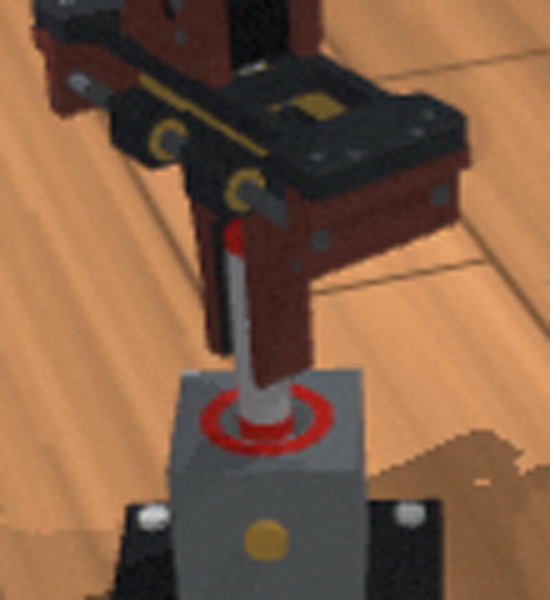

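The band spans zoom rows 420–437, so its centre is near 225.7 px. That matches the 225.75 expected when level. I'll release.

apply_moves:
  plan:
    - [[30, 0, 0, 0, 0], [40, 0, 0, 0, 0], [60, 0, 0, 0, 0], [60, 0, 0, 0, 0], [60, 0, 0, 0, 0]]

```text
t: 11.27
eef_pos: [532.1, 162.2, 191.8]
tcp_rot: [0.988, 0.157, -0.0, -0.0]
contact_force: [0.8, 0.6, -0.6]
width: 49.1
```

apply_moves:
  plan:
    - [[70, 0, 0, 0, 0], [70, 0, 0, 0, 0], [70, 0, 0, 0, 0], [70, 0, 0, 0, 0], [70, 0, 0, 0, 0]]

```text
t: 11.68
eef_pos: [532.2, 162.2, 191.8]
tcp_rot: [0.988, 0.157, -0.0, -0.0]
contact_force: [0.1, -1.4, 0.3]
width: 61.7
```

```bash
python3 look.py 12
```

```text
11.6833 [532.16536062 162.15629217 191.78149381] [ 9.87637661e-01  1.56754109e-01 -1.89284500e-06 -1.27913197e-05] [ 0.07131724 -1.36546717  0.29096893] [-0.02471928  0.02324494 -0.02048473] 61.74458113640508
[265, 185, 10, 6, 37] [268.68, 188.19]
[260, 218, 26, 13, 124] [272.06, 225.52]
[272.43764497 226.19571401]
```

View pics/s12.png

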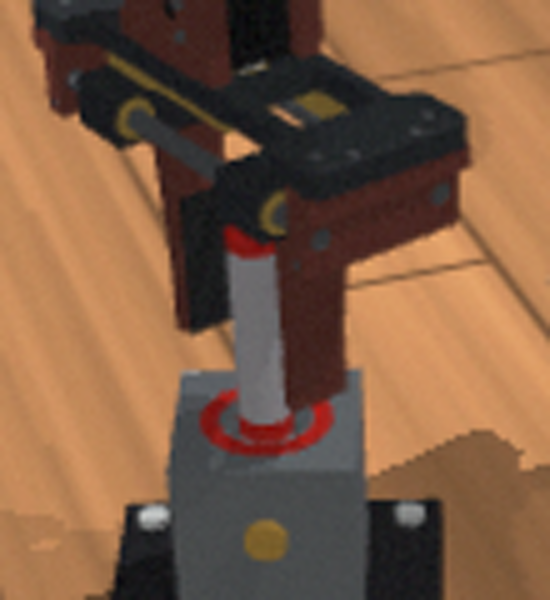

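Released, and the tube has not moved. I'll retreat straight up, swing aside for a clear view and then check with both cameras.

apply_moves:
  plan:
    - [[70, 0, 0, -10, 0], [70, 0, 0, -20, 0], [70, 0, 0, -30, 0], [70, 0, 0, -30, 0], [70, 0, 0, -30, 0]]

```text
t: 12.15
eef_pos: [531.9, 162.1, 313.7]
tcp_rot: [0.988, 0.157, -0.0, 0.0]
contact_force: [-0.2, 0.6, -0.3]
width: 61.7
```

apply_moves:
  plan:
    - [[70, 0, 0, -20, 0], [70, 0, 25, 0, 0], [70, 0, 30, 0, 0], [70, 0, 30, 0, 0], [70, 0, 30, 0, 0]]

```text
t: 12.57
eef_pos: [567.9, 51.8, 333.0]
tcp_rot: [0.988, 0.157, 0.001, 0.0]
contact_force: [0.7, 0.2, -1.2]
width: 61.4
```

apply_moves:
  plan:
    - [[70, 0, 30, 0, 0], [70, 0, 30, 0, 0], [70, 0, 20, 0, 0], [70, 0, 0, 0, 0], [70, 0, 0, 0, 0]]

```text
t: 12.98
eef_pos: [592.5, -24.0, 332.3]
tcp_rot: [0.988, 0.156, 0.0, -0.0]
contact_force: [0.3, 0.3, -0.4]
width: 61.3
```

```bash
cat > chk.py <<'E'
from station import robot
from h import *
o=robot.get_obs();print(o["t"],o["eef_pos"])
C={}
for n in("side","top"):
    c=robot.read_camera(n); C[n]=c; cv2.imwrite(f"pics/{n}_end.png",c["img"])
    for s,ce in blobs(c["img"],"red")[0]: print(n,s,ce)
    for z in (85,150): print(n,"pred z",z,proj(c,[532.2,162.1,z]))
c=C["side"]; cv2.imwrite("pics/end_z.png",cv2.resize(c["img"][165:265,230:320],None,fx=6,fy=6,interpolation=2))
c=C["top"]; cv2.imwrite("pics/endt_z.png",cv2.resize(c["img"][190:290,180:280],None,fx=6,fy=6,interpolation=2))
E
python3 chk.py
```

```text
12.9833 [592.54251041 -24.00467538 332.26899622]
side [123, 109, 10, 10, 83] [127.36, 113.49]
side [265, 184, 11, 7, 59] [270.24, 187.25]
side [260, 217, 26, 14, 140] [272.76, 224.98]
side pred z 85 [272.26439735 223.33335106]
side pred z 150 [270.18201195 193.20290519]
top [137, 98, 13, 12, 120] [142.73, 103.32]
top [210, 220, 28, 29, 272] [221.82, 232.85]
top pred z 85 [223.85888023 234.92781709]
top pred z 150 [217.09251992 227.44589661]
```

View pics/end_z.png

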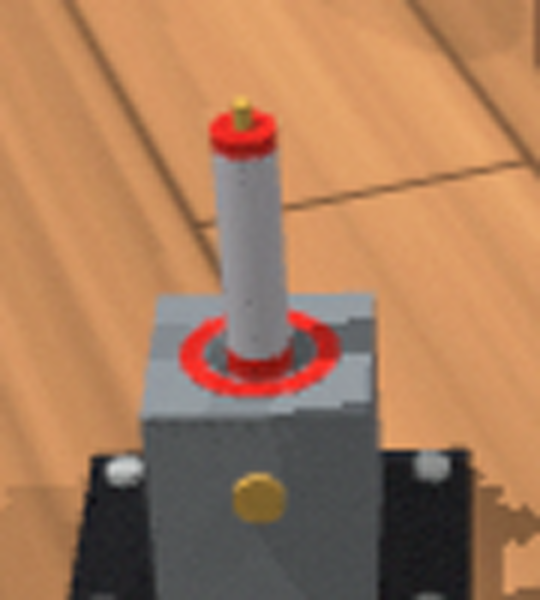

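View pics/endt_z.png

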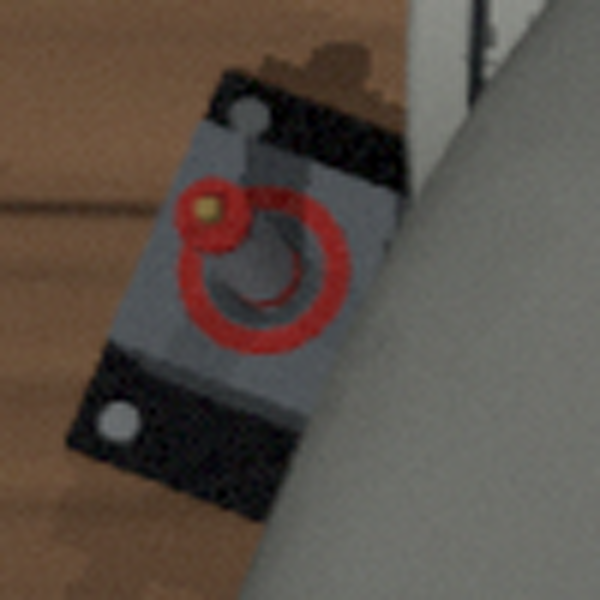

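View pics/side_end.png

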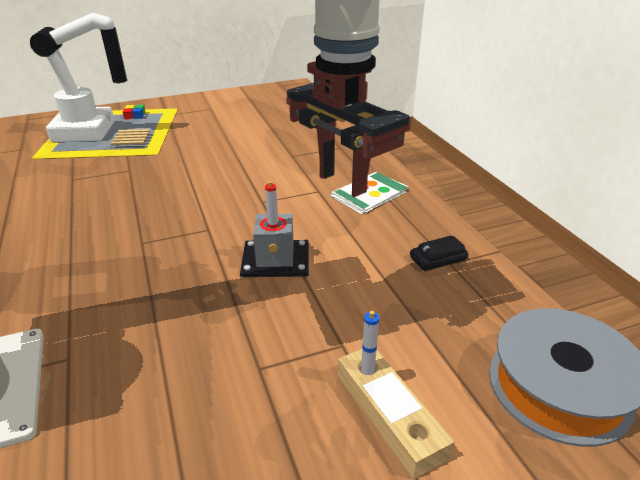

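The tube stands upright in the bore (cap at (270,187) in the raw side view), its band sits at the rim, the blue tube is still in the rack, and the gripper is clear. I'll check the height independently from the cap in both views, using the initial pictures (cap top known at 138 mm) as the reference.

```bash
python3 - <<'E'
from station import robot
from h import *
cs=robot.read_camera("side");ct=robot.read_camera("top")
s1=cv2.imread("pics/side_end.png")
print("end side cap blob 270.24,187.25; pred cap mid-ish:")
for z in (161,162,163,164,165,166,167,168): print(z,proj(cs,[532.2,162.1,z]).round(2),"|top",proj(ct,[532.2,162.1,z]).round(2))
# reference: same blob in start picture
for z in (132,134,135,136,138): print("ref",z,proj(cs,[587,-301.3,z]).round(2),"meas 426.82 381.16 | top",proj(ct,[587,-301.3,z]).round(2),"497.02 204.14")
# rim top-circle separation: cap bbox rows
# band rows in column through tube
h=cv2.cvtColor(s1,cv2.COLOR_BGR2HSV)
for r in range(182,232): print(r,s1[r,272].tolist(),s1[r,273].tolist(),s1[r,270].tolist() if r<195 else "")
E
```

```text
end side cap blob 270.24,187.25; pred cap mid-ish:
161 [269.81 187.86] |top [215.85 226.07]
162 [269.78 187.37] |top [215.74 225.95]
163 [269.74 186.88] |top [215.62 225.82]
164 [269.71 186.39] |top [215.51 225.69]
165 [269.68 185.9 ] |top [215.39 225.56]
166 [269.64 185.4 ] |top [215.28 225.44]
167 [269.61 184.91] |top [215.16 225.31]
168 [269.57 184.42] |top [215.04 225.18]
ref 132 [425.99 381.43] meas 426.82 381.16 | top [496.79 204.47] 497.02 204.14
ref 134 [426.19 380.31] meas 426.82 381.16 | top [497.18 204.18] 497.02 204.14
ref 135 [426.29 379.75] meas 426.82 381.16 | top [497.37 204.04] 497.02 204.14
ref 136 [426.39 379.19] meas 426.82 381.16 | top [497.56 203.89] 497.02 204.14
ref 138 [426.59 378.06] meas 426.82 381.16 | top [497.95 203.6 ] 497.02 204.14
182 [99, 149, 221] [101, 151, 220] [80, 181, 228]
183 [60, 92, 223] [85, 123, 227] [47, 102, 131]
184 [37, 57, 225] [42, 48, 242] [47, 104, 134]
185 [30, 47, 162] [32, 37, 198] [47, 104, 134]
186 [34, 50, 192] [37, 48, 244] [46, 98, 156]
187 [37, 45, 241] [36, 44, 241] [34, 39, 235]
188 [31, 37, 198] [30, 40, 192] [33, 37, 2
[... 941 characters left out ...]
 124] [122, 119, 121] 
213 [124, 123, 124] [122, 119, 122] 
214 [124, 121, 124] [121, 118, 121] 
215 [126, 125, 126] [122, 119, 121] 
216 [127, 125, 126] [119, 118, 120] 
217 [127, 125, 126] [121, 119, 121] 
218 [125, 124, 126] [121, 119, 120] 
219 [128, 126, 126] [122, 121, 121] 
220 [126, 124, 125] [122, 120, 121] 
221 [117, 114, 116] [120, 119, 121] 
222 [128, 125, 127] [122, 120, 122] 
223 [128, 125, 127] [123, 120, 122] 
224 [123, 120, 132] [117, 115, 124] 
225 [23, 28, 165] [22, 25, 140] 
226 [14, 19, 126] [20, 27, 141] 
227 [26, 31, 133] [22, 27, 140] 
228 [43, 47, 154] [45, 50, 157] 
229 [32, 38, 235] [32, 40, 237] 
230 [49, 54, 231] [51, 53, 228] 
231 [119, 116, 137] [121, 117, 139]
```

The band's upper edge measures at row 224.45, against 224.36 predicted for exactly level. The cap's lower edge is at about 190.75, against about 190.9. The height agrees to within 0.5 mm, so I'm handing it in.

```bash
python3 -c "
from station import robot
print(robot.get_obs()['t']); print(robot.sign_off())"
```

```text
13.1833
the job is handed in; nothing more can be done
None
```

The red-banded tube now stands in the grey stand's bore with its band level with the red rim. It is released, and I handed the job in at 13.2 s.

- **What I did:** I gripped the tube 29 mm above its centre, lifted it clear and carried it over the blue tube with its foot at about 185 mm. I then pushed it in slowly in small steps, settling and checking between them, and never went past the mark. After letting go I raised the gripper straight up and moved it aside.
- **Height:** the arm's own position puts the band at z = 85.0 mm. In the side view, the band's top edge and the cap's lower edge both fall within about 0.2 pixel of where they should be, which is about 0.5 mm. The camera calibration is only good to about 2 mm.
- **Rest of the scene:** the tube looked upright in both views and did not visibly move on release. The blue tube is still in the rack, and the gripper touches nothing.
- **Forces:** the wrist force stayed below about 7 N in every reading I saw.
- **Disagreements:** the two cameras placed the bore's centre about 2.6 mm apart in y. I aimed for the middle, and the tube went in without jamming. No check failed.

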